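# Find the rocking jar lid and press it home

## Robot

A 6-joint arm with a two-finger parallel gripper is mounted at the origin on a cart in front of the work surface, level with it; the furniture and walls round the work are solid. World frame = base frame: x ahead of the robot, y to its left, z up, the work surface at z = 0. Lengths are in m, angles in rad, forces in N, time in s.
With the tool pointing down it reaches from about 0.25 to 0.8 m from the base axis. Payload 8.5 kg.
Tool frame: the origin (TCP) lies midway between the tips of the shut fingers; the grasp point (between the pads) lies 19 mm behind it (manip.hold_point_z is the distance from the TCP to the grasp point, in m); z points along the fingers, y is the line along which they close (so a half turn about z gives the same grasp; the last joint's range is limited). The gripper opens to 85 mm and grips with 20 to 120 N. Pads are 22 mm wide; open, the fingers measure 114 mm over their backs; the gripper's body (76 mm by 85 mm) begins 54 mm behind the grasp point. The pads swing forward as they close: fully open they stand 13 mm farther back than shut.
Start: joints at [1.131, 0.238, -0.013, 1.319, 0, 1.571], TCP at [0.224, 0.475, 0.231] pointing down, gripper open.
Joint ranges: [-2.66, 2.66], [-1.03, 1.9], [-1.14, 1.46], [-1.82, 2.27], [-1.45, 1.34], [-3.14, 3.14]. Speed limits (rad/s): [2.22, 2.22, 2.79, 3.14, 3.14, 3.14].

## Interface

Orientations are given as a unit quaternion [x, y, z, w].
In Python, from workcell import manip gives the robot as it stands. The module is installed in compiled form; this text tells all that it offers.
- The arm moves only by the tool jog_arm, never from a script. Its arguments are lists of equal length, an entry for each row: "translation": the shift along the tool's x, y, z in m, a list of three; "twist": the turn, a rotation vector about the tool's x, y, z in degrees, a list of three; "gripper": the finger opening in m, from 0 to 0.0854. A call has 1 to 5 rows; each row is the pose to reach, as a shift and turn from the pose commanded when the call began, along the tool's axes at that moment; what a row does not reach only later rows make up. A row lasts 1/12 s, in which the tool goes at most 41.7 mm and 7.16 degrees, less where a joint would pass 70% of its speed; a pose out of reach is approached as far as the arm can. A call with a gripper value outside its range is refused whole. The fingers move at their own pace and stop on an object; the grip force is fixed at half the most. Time passes only in rows, so rows that repeat a pose let the fingers close. It gives the time, the measured TCP pose, the force, the opening and the grip force at its end, in the units of the state.
- manip.state(): the state, without advancing time (a new reading comes with each control period).
- manip.capture(name): name is "scene" or "top" or "wrist"; returns (picture, depth): 400x640x3 uint8, red, green, blue; 400x640 float32, m along the optical axis (not along the pixel's ray), 0 where there is no reading.
- manip.get_calibration(name): a dict with "vertical_fov" (degrees; the focal length in pixels is half the picture's height over the tangent of half this angle, whatever the lens; pixels are square), "cx", "cy" (the principal point, pixels), "view" (4x4, takes a point from world to camera coordinates); the wrist camera has in their place "hand_eye" (4x4, takes a point from camera to tool coordinates, whose origin is the TCP and whose axes are the flange's). Camera axes: x right, y down, z forward; pixel columns grow to the right and rows downward; lengths in m; the calibration is good to about 2 mm. A picture is of the moment at which its call begins: read the wrist's pose just before it. get_calibration takes no time and is no camera call.
- manip.hand_in(): hands the job in; it is judged then, once.
Trained networks look in the newest picture that a camera, given by its name, has taken for a name from the list of things; names that differ only in an ending like _2 or _b are one class to them, and where a whole thing is asked for, a point or a joint stands for the part that bears it (a point fixed in the world has none). Each returns a list of dicts, best first, with "score" (0 to 1); they miss things now and then, are a little off and sometimes report something else, mostly with a low value. They report only what shows in the picture. A call takes as long as a camera call.
- manip.regions_of(camera, thing): "pixels" (400x640 bool, what is visible of it) and "box" ([centre column, centre row, width, height] in pixels, round what is visible of it).
- manip.place_of(camera, thing): "pixel" ([column, row] in pixels: a listed point, or the origin of a listed thing).
The state is a dict: "t": time; "joints": joint angles; "joint_velocities": joint speeds; "joint_torque": joint torques, N m; "tcp_pos": TCP position; "tcp_rot": TCP orientation; "force": force on the tool from outside, world axes, zero at the start; "wrist_torque": the same for the moment, N m; "finger_gap": finger opening in m; "finger_force": force on a finger pad.
Only numpy, scipy, OpenCV 4.12 (cv2) and the standard library are available. Lean on these libraries where they do the work, as an engineer would, in place of code of your own. Each camera call takes 0.05 s, during which the arm holds its last target. There are 200 camera calls.

## Task

Four lidded garnish jars stand in the tray and one lid, which looks like the others, is not properly on: it rocks when it is pressed near its edge. Press the lids near the edge with the fingertips until you have found the one that rocks, then push that lid straight down in the middle until it is fully home and lies firm and level. Only press: do not lift, carry or knock off any lid, leave the things standing round the jars where they are, and finish with the hand clear.

Things in the scene. Friction and masses are not known exactly. Their poses are not given: they have to be found in the camera images.
- lid_a: one of four identical round, flat, knobless light-wood lids, 88 mm across; origin in the middle of its top face, z axis up out of the lid. The rim part is 8 mm thick; a plug below keeps it centred to about 1 mm. Which jar lid_a, b, c or d is on, and which of them is the loose one, differs every time; the jars stand unequally high (lid tops 70 to 85 mm up), so height does not tell.
- lid_b: another of the four lids, origin in the middle of its top face, z up. Firm lids rest on their jar's rim and give nothing. The loose one stands level, 4 mm above its rim, on an inner seal: 2 to 4 N near its edge (30 to 38 mm from the middle), on any side, tips it 0.07 to 0.1 rad, the pressed edge sinking 2 to 4 mm; it springs back level. Edge presses below 12 N do not seat it.
- lid_c: another of the four lids, origin in the middle of its top face, z up. How the loose lid is seated: a press within about 8 mm of its middle of more than about 13 N (16 to 24 N to be sure) drives seal and lid 4 mm straight down onto the rim; they stay there and the lid no longer rocks.
- lid_d: the last of the four lids, origin in the middle of its top face, z up. Any of the four may be the loose one.
- tray: long dark-wood tray, 110 by 440 mm, walls 30 mm high, fixed to the counter; origin in the middle of its underside, y along its length. The four white jars (82 mm across, fixed) stand in it in a row, their axes 66 and 166 mm from its middle to either side. The lids stand higher than all its other contents.
- seal (a joint): how far the seal in the loose lid's jar has been pushed down, in m: 0 standing proud (start), 0.004 home, with the lid down on the rim. It stays where it is left. There is only one such seal; the value does not say under which lid it is.
- cork_1_mid (a point): half-way up a plain wine cork standing on end in the tray, in the gap between the middle two jars: 22 mm across, 42 mm high; not part of the job
- jigger_mid (a point): half-way up a bare metal double jigger (hourglass measure) standing behind the tray: 43 mm across, 76 mm high; not part of the job
- keg_bung_0_mid (a point): half-way up a tapered wooden keg bung standing in front of the tray, on the robot's side: 41 mm across, 38 mm high; not part of the job
- goblet_0_mid (a point): half-way up a small stemmed glass standing behind the tray: 53 mm across, 114 mm high; not part of the job

How it is judged:
By the outcome, as a careful person would: the job done as asked, in the order asked, and still so for the second after the job is handed in, with the robot touching nothing.
It also fails if it takes over 54 s, if anything falls off the work surface, if the arm or the gripper's body presses on something with over 40 N, if the wrist force passes 120 N, or if a joint passes its speed limit or range.

## Working session

There is one attempt and no reset: what is moved stays moved. The work goes in short steps, Python scripts to look and compute and a tool call to move; the robot and the scene stay as the last step left them, time stands still between calls to the robot, and variables do not carry over. Pictures are saved under pics/ and viewed, at most 10 in all, crops included, and the job is handed in when it is done.

Besides the shell and the picture viewer there is one more tool, called after "Request:" as name(argument=value, ...), one argument or row to a line, values as JSON. jog_arm: Moves the arm, as the interface text tells. Its arguments: {"type":"object","properties":{"translation":{"type":"array"},"twist":{"type":"array"},"gripper":{"type":"array"}},"required":["translation","twist","gripper"]}

```bash
mkdir -p pics
cat > h.py <<'E'
import numpy as np, cv2
from workcell import manip
from scipy.spatial.transform import Rotation as R
def world(cam,px,depth=None,z=None,st=None):
    c=manip.get_calibration(cam); f=200/np.tan(np.radians(c['vertical_fov'])/2)
    ray=np.array([(px[0]-c['cx'])/f,(px[1]-c['cy'])/f,1.])
    if 'view' in c: T=np.linalg.inv(np.array(c['view']))
    else:
        B=np.eye(4);B[:3,:3]=R.from_quat(st['tcp_rot']).as_matrix();B[:3,3]=st['tcp_pos'];T=B@np.array(c['hand_eye'])
    d=T[:3,:3]@ray;o=T[:3,3]
    return o+d*(depth if depth is not None else (z-o[2])/d[2])
E
python3 - <<'E'
from h import *
st=manip.state(); print({k:np.round(v,3) for k,v in st.items()})
for cam in ['top','scene']:
    im,d=manip.capture(cam); cv2.imwrite(f'pics/{cam}0.png',im[...,::-1])
    for n in ['lid_a','tray','jigger_mid','goblet_0_mid','cork_1_mid','keg_bung_0_mid']:
        for r in manip.regions_of(cam,n):
            m=r['pixels']&(d>0); dd=np.median(d[m]) if m.any() else None
            if r['score']>.3 and dd: print(cam,n,round(r['score'],2),np.round(r['box']),np.round(world(cam,r['box'][:2],depth=dd),4))
E
```

```text
{'t': np.float64(0.0), 'joints': array([ 1.131,  0.239, -0.014,  1.319, -0.   ,  1.571]), 'joint_velocities': array([-0.   ,  0.001, -0.002,  0.002, -0.001, -0.001]), 'joint_torque': array([-0.0000e+00, -5.3879e+01,  3.4644e+01,  1.9000e-02,  0.0000e+00,
       -0.0000e+00]), 'tcp_pos': array([0.223, 0.475, 0.231]), 'tcp_rot': array([ 0.218,  0.976, -0.001, -0.   ]), 'force': array([0.436, 0.19 , 0.115]), 'wrist_torque': array([ 0.004, -0.005, -0.002]), 'finger_force': np.float64(0.0), 'finger_gap': np.float64(0.085)}
top lid_a 0.97 [400. 218.  49.  45.] [ 0.4646 -0.1607  0.0738]
top lid_a 0.81 [276. 234.  47.  46.] [0.4263 0.0694 0.075 ]
top lid_a 0.69 [451. 210.  49.  48.] [ 0.4819 -0.2572  0.0749]
top tray 0.82 [363. 223. 231.  84.] [ 0.4618 -0.0952  0.0159]
top jigger_mid 0.56 [394. 165.  20.  28.] [ 0.5751 -0.153   0.0407]
top jigger_mid 0.47 [340. 278.  20.  21.] [ 0.3517 -0.0519  0.0372]
top goblet_0_mid 0.69 [314. 180.  28.  39.] [0.5364 0.0043 0.0538]
top cork_1_mid 0.52 [362. 228.   9.  16.] [ 0.447  -0.0915  0.0465]
top keg_bung_0_mid 0.53 [340. 278.  19.  19.] [ 0.351  -0.0523  0.0368]
scene lid_a 0.78 [298. 223.  46.  39.] [ 0.4452 -0.0362  0.0803]
scene lid_a 0.78 [399. 294.  54.  48.] [ 0.4824 -0.2638  0.0759]
scene lid_a 0.74 [263. 200.  46.  34.] [0.4303 0.0593 0.0757]
scene lid_a 0.64 [327. 196.  28.  63.] [ 0.538  -0.0058  0.0733]
scene tray 0.67 [333. 278. 214. 154.] [ 0.4418 -0.1471  0.0318]
scene jigger_mid 0.85 [391. 241.  31.  40.] [ 0.5779 -0.1501  0.0427]
scene goblet_0_mid 0.92 [325. 196.  26.  63.] [ 0.5352 -0.0033  0.0737]
scene cork_1_mid 0.61 [321. 254.  12.  24.] [ 0.4538 -0.096   0.0411]
scene keg_bung_0_mid 0.94 [261. 270.  21.  28.] [ 0.3502 -0.0541  0.0323]
```

Run:
```python
from h import *
C=np.array([.4541,-.0939]);u=np.array([.168,-.986])
for cam in ['top','scene']:
    im,d=manip.capture(cam); c=manip.get_calibration(cam); f=200/np.tan(np.radians(c['vertical_fov'])/2)
    v,w=np.mgrid[:400,:640]; T=np.linalg.inv(np.array(c['view']))
    P=np.stack([(w-c['cx'])/f*d,(v-c['cy'])/f*d,d],-1)@T[:3,:3].T+T[:3,3]
    for k,s in enumerate([-.166,-.066,.066,.166]):
        q=C+s*u; m=(np.hypot(P[...,0]-q[0],P[...,1]-q[1])<.054)&(P[...,2]>.062)&(P[...,2]<.095)&(d>0)
        if m.sum()<20: print(cam,k,m.sum());continue
        z=np.median(P[m][:,2]); m&=abs(P[...,2]-z)<.006
        (x,y),r=cv2.minEnclosingCircle(P[m][:,:2].astype(np.float32)*1000)
        print(cam,k,m.sum(),'mean',np.round(P[m].mean(0),4),'circ',round(x),round(y),round(r),'z',round(z,4))
    if cam=='top': cv2.imwrite('pics/t1.png',cv2.resize(im[120:320,200:500,::-1],None,fx=2.6,fy=2.6))
```

```text
top 0 1717 mean [0.4306 0.0687 0.076 ] circ 431 69 44 z 0.076
top 1 1712 mean [ 0.4464 -0.0297  0.0794] circ 447 -30 44 z 0.0794
top 2 1683 mean [ 0.4671 -0.1595  0.0742] circ 468 -160 44 z 0.0743
top 3 1683 mean [ 0.4828 -0.258   0.075 ] circ 484 -259 45 z 0.075
scene 0 1124 mean [0.4314 0.0656 0.0774] circ 434 68 45 z 0.0774
scene 1 1312 mean [ 0.4468 -0.0327  0.0808] circ 447 -25 50 z 0.0808
scene 2 1619 mean [ 0.4674 -0.1623  0.0756] circ 470 -160 45 z 0.0757
scene 3 1931 mean [ 0.483  -0.2606  0.0764] circ 483 -253 49 z 0.0764
```

View pics/t1.png

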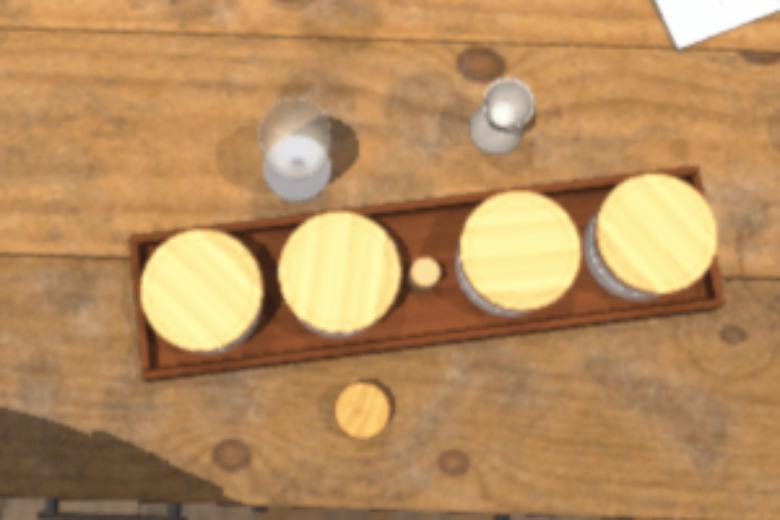

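Request:
jog_arm(
  translation=[
    [-0.15, -0.13, 0],
    [-0.15, -0.13, 0],
    [-0.15, -0.13, 0],
    [-0.15, -0.13, 0],
    [-0.15, -0.13, 0],
  ],
  twist=[
    [0, 0, 0],
    [0, 0, 0],
    [0, 0, 0],
    [0, 0, 0],
    [0, 0, 0],
  ],
  gripper=[0, 0, 0, 0, 0],
)

```text
t: 1.22
tcp_pos: [0.3041, 0.291, 0.2314]
tcp_rot: [0.218, 0.976, -0.0, 0.0]
force: [0.6, 1.7, 0.3]
finger_gap: 0.0258
finger_force: 0.0
```

```bash
python3 -c "
from h import *
s=manip.state();print(s['t'],s['joints'],s['tcp_pos'],s['tcp_rot'],s['force'],s['finger_gap'])"
```

```text
1.2167 [ 7.63761951e-01  5.98279470e-02 -2.30543983e-01  1.28050704e+00
 -5.24153482e-04  1.20355811e+00] [0.30414505 0.29103806 0.2313939 ] [ 2.18130140e-01  9.75919654e-01 -1.79585374e-04  1.95296359e-04] [0.61215831 1.67680709 0.29126821] 0.025812719345566705
```

Request:
jog_arm(
  translation=[
    [-0.1756, -0.148, 0.08],
    [-0.1756, -0.148, 0.08],
    [-0.1756, -0.148, 0.08],
    [-0.1756, -0.148, 0.08],
    [-0.1756, -0.148, 0.08],
  ],
  twist=[
    [0, 0, 0],
    [0, 0, 0],
    [0, 0, 0],
    [0, 0, 0],
    [0, 0, 0],
  ],
  gripper=[0, 0, 0, 0, 0],
)

```text
t: 1.63
tcp_pos: [0.3865, 0.1129, 0.1625]
tcp_rot: [0.218, 0.976, 0.0, 0.001]
force: [0.8, 1.2, 0.1]
finger_gap: 0.0001
finger_force: 0.0
```

Request:
jog_arm(
  translation=[
    [0, -0.003, 0.04],
    [0, -0.003, 0.04],
    [0, -0.003, 0.04],
    [0, -0.003, 0.04],
    [0, -0.003, 0.04],
  ],
  twist=[
    [0, 0, 0],
    [0, 0, 0],
    [0, 0, 0],
    [0, 0, 0],
    [0, 0, 0],
  ],
  gripper=[0, 0, 0, 0, 0],
)

```text
t: 2.05
tcp_pos: [0.3857, 0.1133, 0.1245]
tcp_rot: [0.217, 0.976, 0.001, 0.001]
force: [0.7, -0.7, 0.3]
finger_gap: 0.0001
finger_force: 0.0
```

Run:
```python
from h import *
s=manip.state();im,d=manip.capture('wrist');print(s['t'],s['tcp_pos'],s['force'],s['finger_gap'])
cv2.imwrite('pics/w1.png',im[...,::-1])
```

```text
2.05 [0.38569731 0.1133254  0.12450868] [ 0.68075048 -0.67604562  0.27137696] 0.0001030163895857072
```

View pics/w1.png

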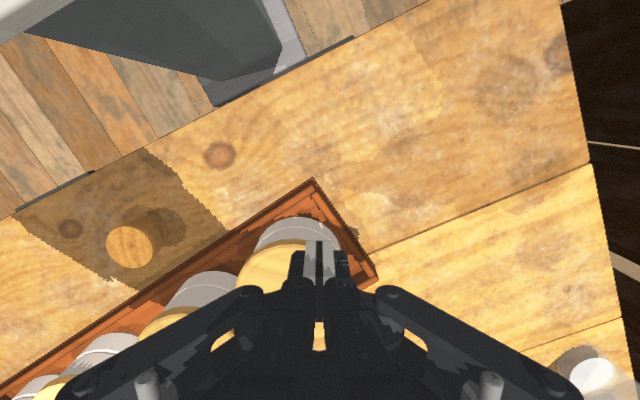

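Request:
jog_arm(
  translation=[
    [-0.026, -0.022, 0.02],
    [-0.026, -0.022, 0.037],
    [-0.026, -0.022, 0.037],
    [-0.026, -0.022, 0.037],
    [-0.026, -0.022, 0.04],
  ],
  twist=[
    [0, 0, 0],
    [0, 0, 0],
    [0, 0, 0],
    [0, 0, 0],
    [0, 0, 0],
  ],
  gripper=[0, 0, 0, 0, 0],
)

```text
t: 2.52
tcp_pos: [0.3996, 0.082, 0.0842]
tcp_rot: [0.217, 0.976, 0.0, 0.001]
force: [0.8, -0.2, -0.3]
finger_gap: -0.0001
finger_force: 0.0
```

Request:
jog_arm(
  translation=[
    [0, 0, 0.001],
    [0, 0, 0.002],
    [0, 0, 0.003],
    [0, 0, 0.004],
    [0, 0, 0.004],
  ],
  twist=[
    [0, 0, 0],
    [0, 0, 0],
    [0, 0, 0],
    [0, 0, 0],
    [0, 0, 0],
  ],
  gripper=[0, 0, 0, 0, 0],
)

```text
t: 2.93
tcp_pos: [0.3988, 0.0812, 0.0788]
tcp_rot: [0.218, 0.976, -0.0, 0.0]
force: [-0.2, 0.1, -0.5]
finger_gap: -0.0002
finger_force: 0.0
```

Request:
jog_arm(
  translation=[
    [0, 0, 0.001],
    [0, 0, 0.001],
  ],
  twist=[
    [0, 0, 0],
    [0, 0, 0],
  ],
  gripper=[0, 0],
)

```text
t: 3.1
tcp_pos: [0.3988, 0.081, 0.0777]
tcp_rot: [0.218, 0.976, -0.0, -0.0]
force: [-0.2, 0.9, 0.0]
finger_gap: -0.0002
finger_force: 0.0
```

Request:
jog_arm(
  translation=[
    [0, 0, 0.001],
    [0, 0, 0.001],
  ],
  twist=[
    [0, 0, 0],
    [0, 0, 0],
  ],
  gripper=[0, 0],
)

```text
t: 3.27
tcp_pos: [0.3989, 0.081, 0.0767]
tcp_rot: [0.218, 0.976, -0.0, -0.0]
force: [0.2, 0.2, -0.4]
finger_gap: -0.0001
finger_force: 0.0
```

Request:
jog_arm(
  translation=[
    [0, 0, 0.0005],
    [0, 0, 0.0005],
  ],
  twist=[
    [0, 0, 0],
    [0, 0, 0],
  ],
  gripper=[0, 0],
)

```text
t: 3.43
tcp_pos: [0.399, 0.081, 0.0767]
tcp_rot: [0.218, 0.976, 0.0, 0.0]
force: [-2.0, -1.0, 6.6]
finger_gap: -0.0
finger_force: 3.6
```

Request:
jog_arm(
  translation=[
    [0, 0, -0.02],
    [-0.019, -0.027, -0.025],
    [-0.038, -0.054, -0.025],
    [-0.057, -0.081, -0.025],
    [-0.057, -0.081, -0.02],
  ],
  twist=[
    [0, 0, 0],
    [0, 0, 0],
    [0, 0, 0],
    [0, 0, 0],
    [0, 0, 0],
  ],
  gripper=[0, 0, 0, 0, 0],
)

```text
t: 3.85
tcp_pos: [0.4177, -0.0205, 0.0971]
tcp_rot: [0.22, 0.976, -0.001, 0.002]
force: [1.3, -0.5, 0.1]
finger_gap: 0.0001
finger_force: 0.0
```

Request:
jog_arm(
  translation=[
    [0, 0, 0.006],
    [0, 0, 0.012],
    [0, 0, 0.013],
    [0, 0, 0.014],
    [0, 0, 0.014],
  ],
  twist=[
    [0, 0, 0],
    [0, 0, 0],
    [0, 0, 0],
    [0, 0, 0],
    [0, 0, 0],
  ],
  gripper=[0, 0, 0, 0, 0],
)

```text
t: 4.27
tcp_pos: [0.4157, -0.0157, 0.082]
tcp_rot: [0.217, 0.976, -0.0, -0.0]
force: [-0.2, 0.6, 0.6]
finger_gap: 0.0001
finger_force: 0.0
```

Request:
jog_arm(
  translation=[
    [0, 0, 0.001],
    [0, 0, 0.001],
  ],
  twist=[
    [0, 0, 0],
    [0, 0, 0],
  ],
  gripper=[0, 0],
)

```text
t: 4.43
tcp_pos: [0.416, -0.0161, 0.0813]
tcp_rot: [0.218, 0.976, -0.0, 0.0]
force: [-0.5, 0.1, -0.8]
finger_gap: -0.0002
finger_force: 0.0
```

Request:
jog_arm(
  translation=[
    [0, 0, 0.0007],
    [0, 0, 0.0007],
  ],
  twist=[
    [0, 0, 0],
    [0, 0, 0],
  ],
  gripper=[0, 0],
)

```text
t: 4.6
tcp_pos: [0.416, -0.0164, 0.0806]
tcp_rot: [0.218, 0.976, -0.0, 0.0]
force: [0.1, -0.5, 1.2]
finger_gap: 0.0001
finger_force: 0.0
```

Request:
jog_arm(
  translation=[
    [0, 0, 0.0005],
    [0, 0, 0.0005],
  ],
  twist=[
    [0, 0, 0],
    [0, 0, 0],
  ],
  gripper=[0, 0],
)

```text
t: 4.77
tcp_pos: [0.416, -0.0165, 0.0801]
tcp_rot: [0.218, 0.976, -0.0, 0.0]
force: [0.2, 0.4, -0.4]
finger_gap: -0.0001
finger_force: 0.0
```

Request:
jog_arm(
  translation=[
    [0, 0, 0.0005],
    [0, 0, 0.0005],
  ],
  twist=[
    [0, 0, 0],
    [0, 0, 0],
  ],
  gripper=[0, 0],
)

```text
t: 4.93
tcp_pos: [0.4159, -0.0165, 0.0795]
tcp_rot: [0.218, 0.976, -0.0, -0.0]
force: [0.0, 0.3, 0.1]
finger_gap: 0.0
finger_force: 0.3
```

Request:
jog_arm(
  translation=[
    [0, 0, 0.0004],
    [0, 0, 0.0004],
  ],
  twist=[
    [0, 0, 0],
    [0, 0, 0],
  ],
  gripper=[0, 0],
)

```text
t: 5.1
tcp_pos: [0.4158, -0.0165, 0.0791]
tcp_rot: [0.218, 0.976, -0.0, -0.0]
force: [-1.3, 0.1, 1.2]
finger_gap: 0.0003
finger_force: 0.8
```

Request:
jog_arm(
  translation=[
    [0, 0, 0.0005],
    [0, 0, 0.0005],
  ],
  twist=[
    [0, 0, 0],
    [0, 0, 0],
  ],
  gripper=[0, 0],
)

```text
t: 5.27
tcp_pos: [0.4157, -0.0165, 0.0786]
tcp_rot: [0.218, 0.976, -0.0, -0.0]
force: [-2.9, 0.9, 3.2]
finger_gap: 0.0003
finger_force: 1.4
```

Request:
jog_arm(
  translation=[
    [0, 0, 0.0005],
    [0, 0, 0.0005],
  ],
  twist=[
    [0, 0, 0],
    [0, 0, 0],
  ],
  gripper=[0, 0],
)

```text
t: 5.43
tcp_pos: [0.4156, -0.0164, 0.0781]
tcp_rot: [0.218, 0.976, -0.0, -0.0]
force: [-3.0, 2.1, 3.3]
finger_gap: -0.0002
finger_force: 2.1
```

Request:
jog_arm(
  translation=[
    [0, 0, 0.0007],
    [0, 0, 0.0007],
  ],
  twist=[
    [0, 0, 0],
    [0, 0, 0],
  ],
  gripper=[0, 0],
)

```text
t: 5.6
tcp_pos: [0.4156, -0.0165, 0.0774]
tcp_rot: [0.218, 0.976, -0.0, -0.0]
force: [-4.3, 0.4, 5.6]
finger_gap: 0.0001
finger_force: 3.2
```

Request:
jog_arm(
  translation=[
    [0, 0, -0.008],
    [0, 0, -0.015],
    [-0.017, 0, -0.015],
    [-0.034, 0, -0.015],
    [-0.034, 0, -0.015],
  ],
  twist=[
    [0, 0, 0],
    [0, 0, 0],
    [0, 0, 0],
    [0, 0, 0],
    [0, 0, 0],
  ],
  gripper=[0, 0, 0, 0, 0],
)

```text
t: 6.02
tcp_pos: [0.4505, -0.032, 0.0937]
tcp_rot: [0.218, 0.976, 0.0, 0.002]
force: [0.2, -0.1, 0.2]
finger_gap: -0.0001
finger_force: 0.0
```

Request:
jog_arm(
  translation=[
    [0, 0, 0.004],
    [0, 0, 0.008],
    [0, 0, 0.01],
    [0, 0, 0.011],
    [0, 0, 0.011],
  ],
  twist=[
    [0, 0, 0],
    [0, 0, 0],
    [0, 0, 0],
    [0, 0, 0],
    [0, 0, 0],
  ],
  gripper=[0, 0, 0, 0, 0],
)

```text
t: 6.43
tcp_pos: [0.4461, -0.0308, 0.0812]
tcp_rot: [0.218, 0.976, -0.0, -0.0]
force: [-0.9, 0.1, 0.8]
finger_gap: 0.0001
finger_force: 0.0
```

Run:
```python
from h import *
for cam in ['top','scene']:
    manip.capture(cam); print(cam,[(round(r['score'],2),np.round(world(cam,r['pixel'],z=.0798),4)) for r in manip.place_of(cam,'lid_b')])
print(manip.state()['tcp_pos'])
```

```text
top [(0.8, array([ 0.4804, -0.2559,  0.0798])), (0.69, array([0.4282, 0.0678, 0.0798])), (0.65, array([ 0.4672, -0.1604,  0.0798]))]
scene [(0.98, array([ 0.4679, -0.1622,  0.0798])), (0.85, array([0.4283, 0.066 , 0.0798])), (0.84, array([ 0.4506, -0.0315,  0.0798])), (0.77, array([ 0.4809, -0.2602,  0.0798]))]
[ 0.44673697 -0.03094255  0.08162839]
```

Request:
jog_arm(
  translation=[
    [0, 0, 0.001],
    [0, 0, 0.0015],
    [0, 0, 0.002],
    [0, 0, 0.0025],
    [0, 0, 0.0025],
  ],
  twist=[
    [0, 0, 0],
    [0, 0, 0],
    [0, 0, 0],
    [0, 0, 0],
    [0, 0, 0],
  ],
  gripper=[0, 0, 0, 0, 0],
)

```text
t: 7.05
tcp_pos: [0.4469, -0.031, 0.0794]
tcp_rot: [0.218, 0.976, -0.0, 0.0]
force: [-2.8, -0.1, 7.1]
finger_gap: 0.0
finger_force: 3.4
```

Request:
jog_arm(
  translation=[
    [0, 0, 0.0004],
    [0, 0, 0.0008],
    [0, 0, 0.0008],
  ],
  twist=[
    [0, 0, 0],
    [0, 0, 0],
    [0, 0, 0],
  ],
  gripper=[0, 0, 0],
)

```text
t: 7.3
tcp_pos: [0.4469, -0.0311, 0.0787]
tcp_rot: [0.218, 0.976, -0.0, 0.0]
force: [-1.0, -0.6, 7.9]
finger_gap: 0.0003
finger_force: 3.9
```

Request:
jog_arm(
  translation=[
    [0, 0, 0.0005],
    [0, 0, 0.001],
    [0, 0, 0.001],
  ],
  twist=[
    [0, 0, 0],
    [0, 0, 0],
    [0, 0, 0],
  ],
  gripper=[0, 0, 0],
)

```text
t: 7.55
tcp_pos: [0.4469, -0.031, 0.0777]
tcp_rot: [0.218, 0.976, -0.0, 0.0]
force: [-1.6, 0.5, 7.4]
finger_gap: 0.0001
finger_force: 3.9
```

Request:
jog_arm(
  translation=[
    [0, 0, 0.0005],
    [0, 0, 0.001],
    [0, 0, 0.001],
  ],
  twist=[
    [0, 0, 0],
    [0, 0, 0],
    [0, 0, 0],
  ],
  gripper=[0, 0, 0],
)

```text
t: 7.8
tcp_pos: [0.4469, -0.0311, 0.0767]
tcp_rot: [0.218, 0.976, -0.0, 0.0]
force: [-1.7, -0.2, 7.1]
finger_gap: 0.0002
finger_force: 3.9
```

Request:
jog_arm(
  translation=[
    [0, 0, 0.0005],
    [0, 0, 0.001],
    [0, 0, 0.0012],
  ],
  twist=[
    [0, 0, 0],
    [0, 0, 0],
    [0, 0, 0],
  ],
  gripper=[0, 0, 0],
)

```text
t: 8.05
tcp_pos: [0.4469, -0.031, 0.0762]
tcp_rot: [0.218, 0.976, 0.0, 0.0]
force: [-6.6, 0.9, 21.3]
finger_gap: 0.0
finger_force: 10.9
```

Request:
jog_arm(
  translation=[
    [0, 0, 0.0003],
    [0, 0, 0.0005],
    [0, 0, 0.0005],
  ],
  twist=[
    [0, 0, 0],
    [0, 0, 0],
    [0, 0, 0],
  ],
  gripper=[0, 0, 0],
)

```text
t: 8.3
tcp_pos: [0.4469, -0.031, 0.0762]
tcp_rot: [0.218, 0.976, 0.0, 0.001]
force: [-8.7, 0.5, 25.7]
finger_gap: 0.0001
finger_force: 12.7
```

Request:
jog_arm(
  translation=[
    [0, 0, -0.01],
    [0, 0, -0.015],
    [0.017, 0, -0.015],
    [0.034, 0, -0.015],
    [0.034, 0, -0.015],
  ],
  twist=[
    [0, 0, 0],
    [0, 0, 0],
    [0, 0, 0],
    [0, 0, 0],
    [0, 0, 0],
  ],
  gripper=[0, 0, 0, 0, 0],
)

```text
t: 8.72
tcp_pos: [0.4131, -0.0158, 0.0892]
tcp_rot: [0.218, 0.976, -0.0, -0.001]
force: [-0.4, -0.2, -0.7]
finger_gap: -0.0002
finger_force: 0.0
```

Request:
jog_arm(
  translation=[
    [0, 0, 0.004],
    [0, 0, 0.008],
    [0, 0, 0.011],
    [0, 0, 0.012],
    [0, 0, 0.012],
  ],
  twist=[
    [0, 0, 0],
    [0, 0, 0],
    [0, 0, 0],
    [0, 0, 0],
    [0, 0, 0],
  ],
  gripper=[0, 0, 0, 0, 0],
)

```text
t: 9.13
tcp_pos: [0.416, -0.0167, 0.0769]
tcp_rot: [0.218, 0.976, -0.0, -0.0]
force: [-0.3, 0.1, 1.4]
finger_gap: -0.0001
finger_force: 0.0
```

Request:
jog_arm(
  translation=[
    [0, 0, 0.0005],
    [0, 0, 0.001],
    [0, 0, 0.001],
  ],
  twist=[
    [0, 0, 0],
    [0, 0, 0],
    [0, 0, 0],
  ],
  gripper=[0, 0, 0],
)

```text
t: 9.38
tcp_pos: [0.4161, -0.0166, 0.0764]
tcp_rot: [0.218, 0.976, -0.0, -0.0]
force: [0.0, -0.6, -0.8]
finger_gap: 0.0
finger_force: 0.0
```

Request:
jog_arm(
  translation=[
    [0, 0, 0.0003],
    [0, 0, 0.0006],
    [0, 0, 0.0006],
  ],
  twist=[
    [0, 0, 0],
    [0, 0, 0],
    [0, 0, 0],
  ],
  gripper=[0, 0, 0],
)

```text
t: 9.63
tcp_pos: [0.4161, -0.0166, 0.0763]
tcp_rot: [0.218, 0.976, -0.0, 0.0]
force: [-1.4, 0.5, 5.3]
finger_gap: -0.0001
finger_force: 2.5
```

The pressed lid now gives nothing at its edge (5 N, no sinking), so I'm retracting.

Request:
jog_arm(
  translation=[
    [0, 0, -0.02],
    [0, 0, -0.06],
    [0, 0, -0.1],
    [0, 0, -0.13],
    [0, 0, -0.13],
  ],
  twist=[
    [0, 0, 0],
    [0, 0, 0],
    [0, 0, 0],
    [0, 0, 0],
    [0, 0, 0],
  ],
  gripper=[0, 0, 0, 0, 0],
)

```text
t: 10.05
tcp_pos: [0.4188, -0.0166, 0.2115]
tcp_rot: [0.218, 0.976, 0.001, 0.004]
force: [1.2, -0.5, -0.1]
finger_gap: 0.0001
finger_force: 0.0
```

Request:
jog_arm(
  translation=[
    [0.03, 0.03, 0],
    [0.06, 0.06, 0],
    [0.1, 0.1, 0],
    [0.1, 0.1, 0],
    [0.1, 0.1, 0],
  ],
  twist=[
    [0, 0, 0],
    [0, 0, 0],
    [0, 0, 0],
    [0, 0, 0],
    [0, 0, 0],
  ],
  gripper=[0, 0, 0, 0, 0],
)

```text
t: 10.47
tcp_pos: [0.3668, 0.119, 0.2058]
tcp_rot: [0.216, 0.976, 0.0, -0.0]
force: [0.4, -0.7, -0.4]
finger_gap: 0.0002
finger_force: 0.0
```

Run:
```python
from h import *
im,d=manip.capture('scene'); cv2.imwrite('pics/s2.png',cv2.resize(im[120:370,180:480,::-1],None,fx=2.3,fy=2.3)); print(manip.state()['t'],manip.state()['tcp_pos'])
```

```text
10.5167 [0.36743375 0.11783096 0.2057709 ]
```

View pics/s2.png

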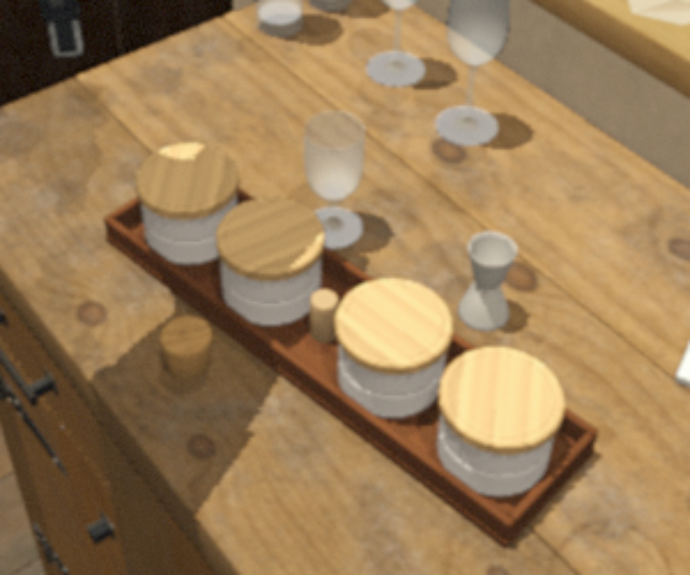

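The picture shows all four lids level on their jars, the seated one at about (271,238). The cork (323,312), bung (186,345), goblet and jigger are standing where they were, and the hand is clear.

```bash
python3 -c "
from workcell import manip
print(manip.hand_in())"
```

```text
the job is handed in; nothing more can be done
None
```

The loose lid was the second from the robot's left: I pushed it about 4 mm down onto its rim, an edge press of 5 N afterwards found it firm, and I handed the job in with the hand clear; I did not press the two right-hand lids, since only one was loose.

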